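# Peel the fitting cover off its sticking stack and present it over the parts box

### The job

One of the three stacks of blue nested covers snugly fits the open grey parts box. The covers stick in their holder's sprung fingers, so peel the top one off that stack by its tab: first raise the tab corner while the opposite corner stays down on the stack, then lift the cover clear. Finish while still holding it by the tab, motionless, level, centred and square with the box (long side along long side, as it would go on), a few centimetres above the rim and not touching it; leave the other covers, the box and everything else where they are.

Things in the scene. Friction and masses are not known exactly. Their poses are not given: they have to be found in the camera images.
- cover_a: top cover of stack a: loose blue plastic lid, 84 (x) x 64 (y) mm outside, 12 mm deep: a 3 mm flat panel with a 3 mm skirt turned down all round, open below, about 60 g. Origin: centre of its underside (lower edge of the skirt); x along the long side, z up. An upright pinch tab stands on the panel near the (-x, -y) corner.
- cover_a_tab (a point): centre of the pinch tab of cover_a, at (-28, -18, 25) mm in the cover's frame, axes as the cover's. The tab is 10 mm thick, 24 mm long, reaches 13 mm above this point and the panel lies 13 mm below it. Its length runs along (1, 1, 0), 45 degrees between x and y; pinch it across its 10 mm, along (1, -1, 0).
- stack_a: rest of stack a: nested blue covers, fixed in a black holder plate. Origin: on the bench under its centre, axes as its cover's. The cover's origin sits 34 mm above it; a core 11 mm smaller than the cover each way fills the skirt. Four grey sprung fingers on its long sides, 16 mm from each corner, reach up to 40 mm and pinch the skirt: each drags with a few newtons until the skirt there is 6 mm up.
- cover_b: top cover of stack b: loose blue plastic lid, 104 (x) x 80 (y) mm outside, 12 mm deep: a 3 mm flat panel with a 3 mm skirt turned down all round, open below, about 60 g. Origin: centre of its underside (lower edge of the skirt); x along the long side, z up. An upright pinch tab stands on the panel near the (-x, -y) corner.
- cover_b_tab (a point): centre of the pinch tab of cover_b, at (-38, -26, 25) mm in the cover's frame, axes as the cover's. The tab is 10 mm thick, 24 mm long, reaches 13 mm above this point and the panel lies 13 mm below it. Its length runs along (1, 1, 0), 45 degrees between x and y; pinch it across its 10 mm, along (1, -1, 0).
- stack_b: rest of stack b: nested blue covers, fixed in a black holder plate. Origin: on the bench under its centre, axes as its cover's. The cover's origin sits 34 mm above it; a core 11 mm smaller than the cover each way fills the skirt. Four grey sprung fingers on its long sides, 16 mm from each corner, reach up to 40 mm and pinch the skirt: each drags with a few newtons until the skirt there is 6 mm up.
- cover_c: top cover of stack c: loose blue plastic lid, 124 (x) x 96 (y) mm outside, 12 mm deep: a 3 mm flat panel with a 3 mm skirt turned down all round, open below, about 60 g. Origin: centre of its underside (lower edge of the skirt); x along the long side, z up. An upright pinch tab stands on the panel near the (-x, -y) corner.
- cover_c_tab (a point): centre of the pinch tab of cover_c, at (-48, -34, 25) mm in the cover's frame, axes as the cover's. The tab is 10 mm thick, 24 mm long, reaches 13 mm above this point and the panel lies 13 mm below it. Its length runs along (1, 1, 0), 45 degrees between x and y; pinch it across its 10 mm, along (1, -1, 0).
- stack_c: rest of stack c: nested blue covers, fixed in a black holder plate. Origin: on the bench under its centre, axes as its cover's. The cover's origin sits 34 mm above it; a core 11 mm smaller than the cover each way fills the skirt. Four grey sprung fingers on its long sides, 16 mm from each corner, reach up to 40 mm and pinch the skirt: each drags with a few newtons until the skirt there is 6 mm up.
- cover_b_far (a point): outer lower corner of cover_b, diagonally across from its tab, at (52, 40, 0) mm in the cover's frame
- parts_box: open grey plastic box with steel spacers in it, 94 (x) x 70 (y) mm outside, 45 mm tall, walls 3 mm, 0.8 kg, loose on the bench. Origin: centre of its underside; x along the long side, z up. A cover fits when its skirt passes 2 mm outside the box wall on every side.
- parts_box_rim (a point): centre of the mouth of parts_box, level with its rim, 45 mm above its origin
- tea_mug: bystander: striped mug with handle, 89 mm tall; origin at the centre of its underside
- tape_gun: bystander: hand tape dispenser with red grip, lying flat, 190x174x57 mm; origin at the centre of its underside
- pliers: bystander: red-handled pliers lying flat, 178 mm long; origin at the centre of its underside
- marker_1: bystander: white pen with red cap, 135 mm long; origin at the centre of its underside
- keys: bystander: bunch of keys lying flat, 110x121x8 mm; origin at the centre of its underside
- washer_tin: bystander: round open tin of washers, 61 mm wide, 24 mm tall; origin at the centre of its underside
- cell_a: bystander: green and white battery lying flat, 51 mm long, 14 mm thick; origin at the centre of its underside
- masking_tape: bystander: roll of masking tape lying flat, 104 mm wide, 25 mm tall; origin at the centre of its underside
- bag_sealer: bystander, fixed: blue bag sealer to the right of the box, origin on the bench at its centre, about 0.31 m long (x), 0.10 m wide (y). Its raised lever with black grip runs toward the robot and reaches 0.26 m above the bench: pass over it at a safe height.

How it is judged:
By the outcome, as a careful person would: the job done as asked, in the order asked, and still so for the second after the job is handed in, while the arm keeps its last pose, push and grip.
It also fails if it takes over 46 s, if anything falls off the work surface, if the arm or the gripper's body presses on something with over 40 N, if the wrist force passes 120 N, or if a joint passes its speed limit or range.

### The arm

A 6-joint arm with a two-finger parallel gripper is mounted at the origin on a cart in front of the work surface, level with it; the furniture and walls round the work are solid. World frame = base frame: x ahead of the robot, y to its left, z up, the work surface at z = 0. Lengths are in m, angles in degrees, forces in N, time in s.
With the tool pointing down it reaches from about 0.275 to 0.725 m from the base axis. Payload 5.6 kg.
Tool frame: the origin (TCP) lies midway between the tips of the shut fingers; the grasp point (between the pads) lies 19 mm behind it; z points along the fingers, y is the line along which they close (so a half turn about z gives the same grasp; the last joint's range is limited). The gripper opens to 85 mm and grips with 20 to 120 N. Pads are 22 mm wide; open, the fingers measure 114 mm over their backs; the gripper's body (76 mm by 85 mm) begins 54 mm behind the grasp point. The pads swing forward as they close: fully open they stand 13 mm farther back than shut.
Start: joints at [86.666, 14.616, 6.199, 0, -81.583, -16.306], TCP at [0.185, 0.518, 0.195] pointing down, gripper open.
Joint ranges: [-168.99, 168.99], [-69.2, 112.95], [-62.41, 85.93], [-164.36, 98.24], [-168.68, -3.75], [-174.98, 174.98]. Speed limits (degrees/s): [147.25, 147.25, 180, 180, 180, 180].

### API

Orientations are given as [roll, pitch, yaw] about the fixed x, y, z axes, in that order (R = Rz(yaw) Ry(pitch) Rx(roll)).
In Python, from bench import arm, imaging, job gives the robot as it stands.
- The arm moves only by the shell command python3 -m inch 'ROWS' [FORCE]. ROWS is JSON, a list of rows, each an object of numbers: "rx", "ry", "rz": the turn, a rotation vector about the tool's x, y, z in units of 5 degrees (1.0 is 5 degrees); "x", "y", "z": the shift along the tool's x, y, z in units of 40 mm (1.0 is 40 mm); "gripper": the opening, from 0 (shut) to 1 (fully open). A call has 1 to 20 rows; each row shifts and turns the commanded pose from where the row before left it, along the tool's axes as they then stand; what a row does not reach is not made up. A row lasts 1/12 s, in which the tool goes at most 41.7 mm and 7.16 degrees, less where a joint would pass 70% of its speed; a pose out of reach is approached as far as the arm can. A call is refused whole if a number of a shift passes 1 or a number of a turn 1, either way. A call with a gripper value outside its range is refused whole. The fingers move at their own pace and stop on an object; FORCE is the grip in N (left out, the last holds). Time passes only in rows, so rows that do not move let the fingers close. It gives the time, the measured TCP pose, the force, the opening and the grip force at its end, in the units of the state.
- arm.state(): the state, without advancing time (a new reading comes with each control period).
- imaging.snapshot(name): name is "side" or "top"; returns the picture (480x640x3 uint8, red, green, blue); there is no depth.
- imaging.get_calibration(name): a dict with "mtx" (3x3 intrinsics, pixels), "k1" (the pictures are not rectified: a ray, as slopes to the right and down, at radius r is drawn at 1 + k1 r^2 times it, then the intrinsics apply), "origin" and "rotation" of the camera in the world. Camera axes: x right, y down, z forward; pixel columns grow to the right and rows downward; lengths in m; the calibration is good to about 2 mm. A picture is of the moment at which its call begins. get_calibration takes no time and is no camera call.
- job.sign_off(): hands the job in; it is judged then, once.
The state is a dict: "time": time; "joint_pos": joint angles; "joint_velocities": joint speeds; "joint_efforts": joint torques, N m; "position": TCP position; "eef_rot": TCP orientation; "contact_force": force on the tool from outside, world axes, zero at the start; "torque": the same for the moment, N m; "grip_width": finger opening in m; "gripper_force": force on a finger pad.
Only numpy, scipy, OpenCV 4.12 (cv2) and the standard library are available. Lean on these libraries where they do the work, as an engineer would, in place of code of your own. Each camera call takes 0.05 s, during which the arm holds its last target. There are 200 camera calls.

## Working session

There is one attempt and no reset: what is moved stays moved. The work goes in short steps, Python scripts to look and compute and a shell command to move; the robot and the scene stay as the last step left them, time stands still between calls to the robot, and variables do not carry over. Pictures are saved under pics/ and viewed, at most 10 in all, crops included, and the job is handed in when it is done.

```bash
mkdir -p pics; python3 - <<'E'
from bench import arm, imaging
import cv2
print(arm.state())
for n in("top","side"):
    cv2.imwrite(f"pics/{n}0.png",imaging.snapshot(n)[:,:,::-1]); print(imaging.get_calibration(n))
E
```

```text
{'time': 0.0, 'joint_pos': array([ 8.66668459e+01,  1.46540637e+01,  6.12976441e+00, -2.61002228e-02,
       -8.15822257e+01, -1.63041077e+01]), 'joint_velocities': array([-0.00635419, -0.00067759,  0.02537646, -0.05699955,  0.11766782,
        0.04603819]), 'joint_efforts': array([ 4.10780540e-04, -3.86629951e+01,  2.37939048e+01,  5.36528662e+00,
       -6.20173654e-03, -3.05061299e-06]), 'position': array([0.18462077, 0.51749118, 0.19448314]), 'eef_rot': array([ 1.79890512e+02, -5.13170678e-03, -1.96411017e+01]), 'contact_force': array([ 0.05661144, -0.03632603,  0.19249403]), 'torque': array([-0.00235094, -0.06523884, -0.01962127]), 'gripper_force': 0.0, 'grip_width': 0.08515148473994695}
{'mtx': array([[448.95314675,   0.        , 315.27173398],
       [  0.        , 448.95314675, 239.91390726],
       [  0.        ,   0.        ,   1.        ]]), 'k1': -0.0690218152107243, 'origin': array([ 0.34842848, -0.08737189,  1.23313841]), 'rotation': array([-169.40312336,    0.37384475,  -90.01860121])}
{'mtx': array([[526.27255932,   0.        , 318.99209047],
       [  0.        , 526.27255932, 238.59695107],
       [  0.        ,   0.        ,   1.        ]]), 'k1': 0.03415695099795147, 'origin': array([-0.10225863,  0.21041975,  1.38462143]), 'rotation': array([-1.50996824e+02, -1.34178504e-01, -1.11826013e+02])}
```

View pics/top0.png

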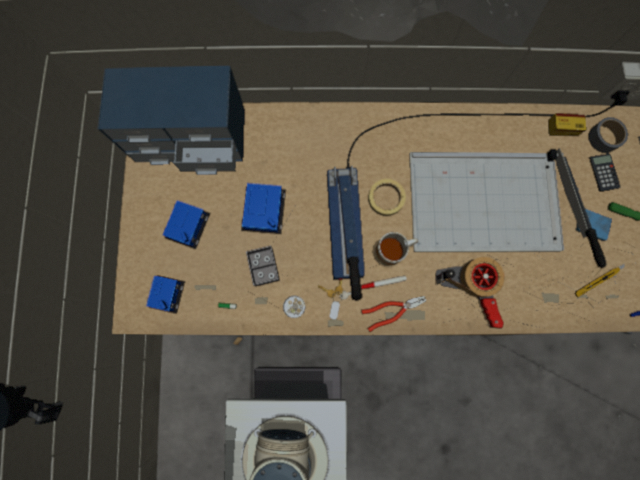

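View pics/side0.png

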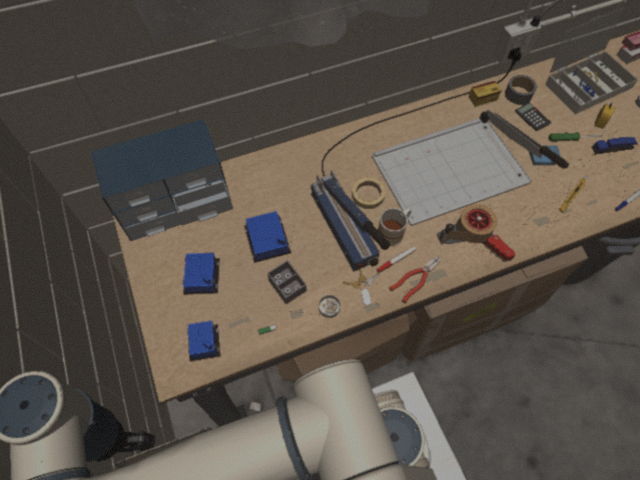

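```bash
cat > h.py <<'E'
import numpy as np, cv2
from bench import arm, imaging
from scipy.spatial.transform import Rotation as Ro
def cal(n):
    c=imaging.get_calibration(n); return np.array(c["mtx"]),c["k1"],np.array(c["origin"]),Ro.from_euler('xyz',c["rotation"],degrees=True).as_matrix()
def proj(n,P):
    K,k,o,R=cal(n); p=(np.atleast_2d(P)-o)@R; s=p[:,:2]/p[:,2:]; s=s*(1+k*(s**2).sum(1,keepdims=True))
    return s*K[0,0]+K[:2,2]
def T(pos,yaw,L): # local points -> world
    return Ro.from_euler('z',yaw,degrees=True).apply(np.atleast_2d(L))+np.array(pos)
E
python3 - <<'E'
from h import *
t=cv2.imread("pics/top0.png");s=cv2.imread("pics/side0.png")
def c(im,x,y): return cv2.resize(im[y:y+60,x:x+80],None,fx=5,fy=5,interpolation=cv2.INTER_CUBIC)
o=np.vstack([np.hstack([c(t,146,194),c(t,223,236)]),np.hstack([c(s,160,243),c(s,247,252)])])
cv2.imwrite("pics/crop0.png",cv2.convertScaleAbs(o,alpha=1.5))
print(proj("top",[[.1846,.5175,.194],[.4,.2,0]]),proj("side",[[.1846,.5175,.194],[.4,.2,0]]))
E
```

```text
[[ 54.53643895 393.83894427]
 [213.27860024 304.36276967]] [[130.85748273 450.23310353]
 [252.92210203 333.85978681]]
```

View pics/crop0.png

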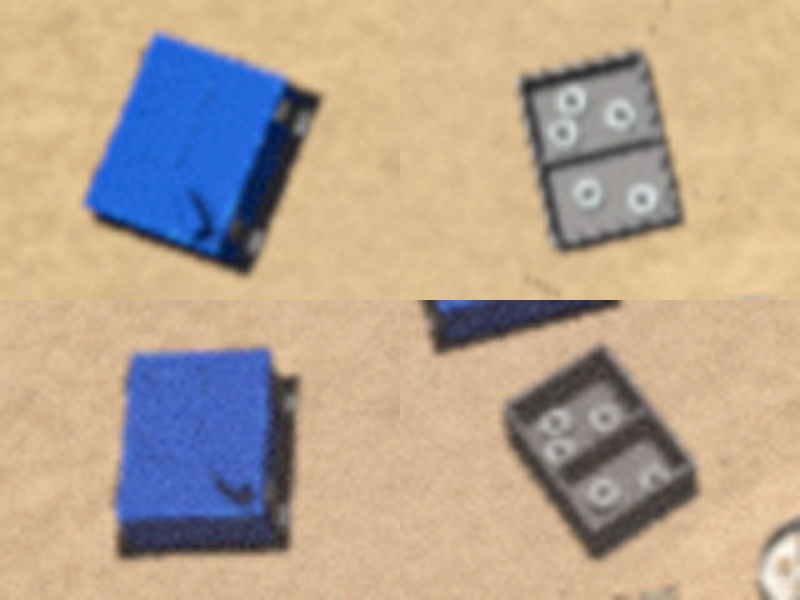

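```bash
cat > fit.py <<'E'
from h import *
from scipy.optimize import least_squares
def px(p,o): return (np.array(p,float)+.5)/5-.5+o
def rect(a,b,z): return np.array([[a,b,z],[a,-b,z],[-a,-b,z],[-a,b,z]])  # far-left, far-right, near-right(tab), near-left
def fit(name,a,b,z,obs,x0):
    def f(p,o=obs): return np.concatenate([(proj(n,T([p[0],p[1],0],p[2]*50,rect(a,b,z)[i]))-q).ravel() for n,i,q in o])
    for o in (obs,obs[:1],obs[1:]):
        r=least_squares(f,x0,args=(o,)); print(name,r.x[:2].round(4),(r.x[2]*50).round(2),"res",r.fun.round(1))
fit("cover",.052,.040,.046,[("top",[0,1,3],px([[158,33],[287,78],[88,205]],[146,194])),("side",[0,1,2,3],px([[133,53],[268,50],[275,215],[118,215]],[160,243]))],[.55,.25,-.4])
fit("box",.047,.035,.045,[("top",[0,1,2,3],px([[123,77],[240,52],[283,222],[160,248]],[223,236])),("side",[0,1,2,3],px([[107,107],[203,47],[293,165],[190,230]],[247,252]))],[.45,.05,.2])
E
python3 fit.py
```

```text
cover [0.6203 0.2806] -18.44 res [-0.2  0.1  0.7 -0.1 -0.2  0.8 -0.2 -0.1  1.  -0.9 -1.8 -0.7  0.4  0.9]
cover [0.6211 0.2811] -18.96 res [-0.2 -0.2  0.7 -0.2 -0.5  0.4]
cover [0.6196 0.2803] -18.1 res [-0.2  0.2  1.1 -0.8 -1.5 -0.6  0.6  1.2]
box [0.5013 0.0621] 13.16 res [-1.3  0.6  0.7 -0.3 -0.5 -0.3 -1.6  0.5 -0.8 -0.6  0.8 -1.4  1.5 -0.1
  1.   0.3]
box [0.5016 0.0602] 13.49 res [-0.7  0.6  1.2 -0.5  0.3 -0.5 -0.8  0.4]
box [0.5008 0.0641] 12.77 res [-1.4 -0.3  0.4 -1.   0.8  0.4  0.2  0.7]
```

```bash
cat > ov.py <<'E'
from h import *
def draw(im,n,o,P,s=8,col=(0,255,255),closed=True):
    q=(proj(n,P)-o+.5)*s-.5
    cv2.polylines(im,[np.round(q*16).astype(int)],closed,col,1,cv2.LINE_AA,4)
def crop(im,o,s=8): return cv2.convertScaleAbs(cv2.resize(im[o[1]:o[1]+37,o[0]:o[0]+50],None,fx=s,fy=s,interpolation=cv2.INTER_CUBIC),alpha=1.6)
def rect(a,b,z): return np.array([[a,b,z],[a,-b,z],[-a,-b,z],[-a,b,z]])
def tab(z,dx=-.038,dy=-.026):
    d=.012/2**.5;e=.005/2**.5
    return np.array([[dx+d+e,dy+d-e,z],[dx+d-e,dy+d+e,z],[dx-d-e,dy-d+e,z],[dx-d+e,dy-d-e,z]])
E
python3 - <<'E'
from ov import *
rows=[]
for n,oc,ob in(("top",(161,199),(238,246)),("side",(177,249),(262,260))):
    im=cv2.imread(f"pics/{n}0.png")
    a=crop(im,oc);b=crop(im,ob)
    for L in(rect(.052,.04,.046),tab(.072),tab(.046)): draw(a,n,oc,T([.6203,.2806,0],-18.5,L))
    for L in(rect(.047,.035,.045),rect(.047,.035,0)): draw(b,n,ob,T([.5013,.0621,0],13.2,L))
    rows.append(np.hstack([a,b]))
cv2.imwrite("pics/ov0.png",np.vstack(rows))
E
```

```text
(no output)
```

View pics/ov0.png

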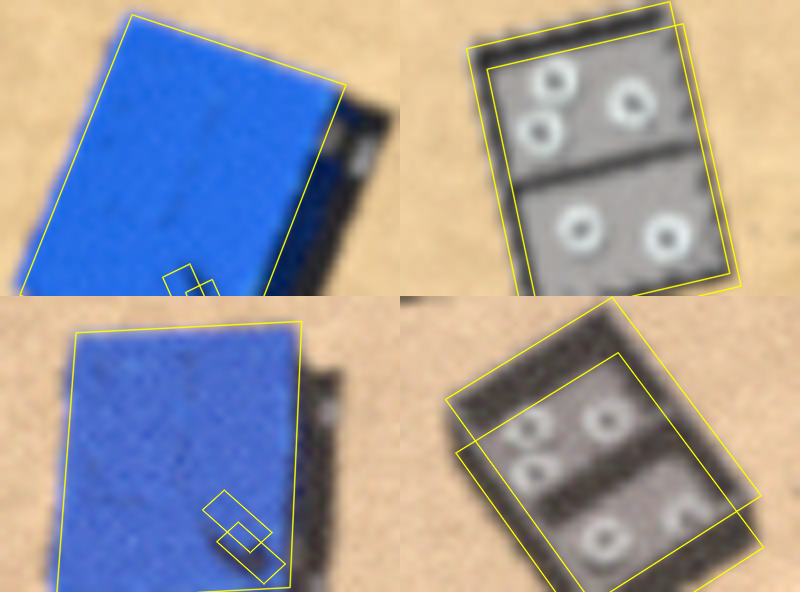

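```bash
cat > seg.py <<'E'
from ov import *
from scipy.optimize import minimize
S=8
def render(n,o,P,shape):
    q=(proj(n,P)-o+.5)*S-.5; m=np.zeros(shape,np.uint8)
    cv2.fillConvexPoly(m,cv2.convexHull(np.round(q*16).astype(np.int32)),255,cv2.LINE_AA,4); return cv2.resize(m,(shape[1]//S,shape[0]//S),interpolation=cv2.INTER_AREA)/255.
def box(o,im):
    f=im.astype(float)+1; t=(f[:,:,2]-f[:,:,0])/(f[:,:,2]+f[:,:,0]); bg=np.median(np.r_[t[:3].ravel(),t[-3:].ravel()]); return np.clip(1.3-1.6*t/bg,0,1)
def cov(o,im):
    f=im.astype(float); r=f[:,:,0]-f[:,:,2]; hi=np.percentile(r,80); return np.clip((r/hi-.55)*4,0,1)
def run(name,maskf,L,x0,wins,imgs):
    M={n:maskf(o,cv2.GaussianBlur(imgs[n],(3,3),0)[o[1]:o[1]+h,o[0]:o[0]+w]) for n,(o,w,h) in wins.items()}
    def cost(p,ns): return sum(np.abs(M[n]-cv2.GaussianBlur(render(n,np.array(wins[n][0]),T([p[0],p[1],0],p[2]*100,L),(M[n].shape[0]*S,M[n].shape[1]*S)),(3,3),0)).sum() for n in ns)
    for ns in(("top","side"),("top",),("side",)):
        best=min((minimize(cost,np.array(x0)+d,args=(ns,),method="Nelder-Mead",options=dict(initial_simplex=np.array(x0)+d+.005*np.vstack([np.zeros(3),np.eye(3)*[1,1,4]]),xatol=1e-5,fatol=.01)) for d in([0,0,0],[.002,-.002,.01],[-.002,-.003,-.01])),key=lambda r:r.fun)
        print(name,ns,best.x[:2].round(4),(best.x[2]*100).round(2),best.fun.round(1))
    return M
E
python3 - <<'E'
from seg import *
imgs={n:cv2.imread(f"pics/{n}0.png") for n in("top","side")}
r=rect(.047,.035,.045)
A=run("box",box,np.vstack([r,r*[1,1,0]]),[.501,.0605,.132],{"top":((240,240),46,52),"side":((264,257),46,52)},imgs)
B=run("cov",cov,rect(.052,.04,.046),[.6203,.2806,-.185],{"top":((157,194),58,58),"side":((178,246),46,58)},imgs)
g=[cv2.resize(m,(400,300)) for m in(A["top"],A["side"],B["top"],B["side"])]
cv2.imwrite("pics/m.png",255*np.vstack([np.hstack(g[:2]),np.hstack(g[2:])]))
E
```

```text
box ('top', 'side') [0.5037 0.0638] 11.8 410.9
box ('top',) [0.503  0.0633] 14.73 94.5
box ('side',) [0.5053 0.0631] 6.92 303.1
cov ('top', 'side') [0.6198 0.2827] -19.48 217.2
cov ('top',) [0.6205 0.2825] -19.36 102.4
cov ('side',) [0.6196 0.2825] -19.42 113.6[ WARN:0@7.169] global loadsave.cpp:1063 imwrite_ Unsupported depth image for selected encoder is fallbacked to CV_8U.
```

View pics/m.png

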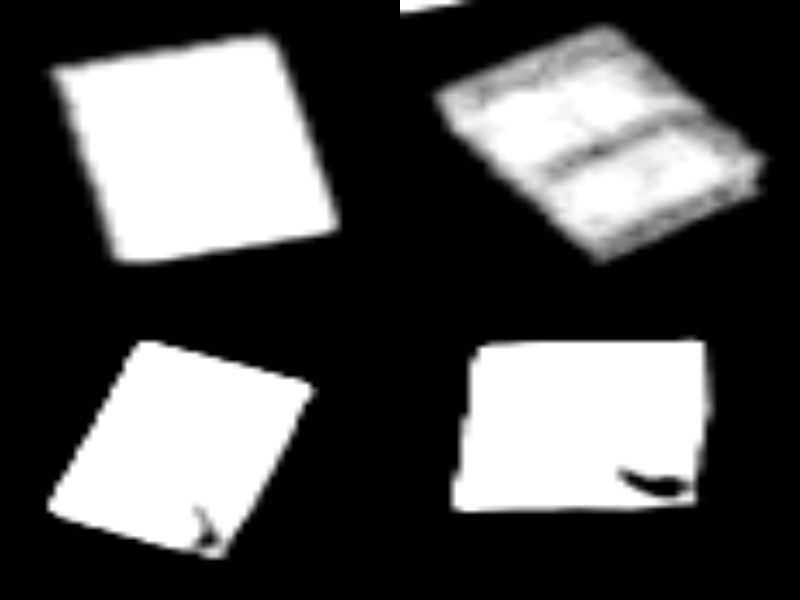

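```bash
python3 - <<'E'
from seg import *
imgs={n:cv2.imread(f"pics/{n}0.png") for n in("top","side")}
def bm(o,im):
    f=im.astype(float)+1; bg=np.median(f[-4:].reshape(-1,3),axis=0)
    d=np.abs(f-bg).max(2)/bg.max(); c=np.abs(f/f.sum(2,keepdims=True)-bg/bg.sum()).sum(2)
    m=np.clip(np.maximum((d-.12)/.15,(c-.05)/.06),0,1)
    k,l=cv2.connectedComponents((m>.3).astype(np.uint8)); h,w=m.shape; hull=np.argwhere(l==l[h//2,w//2])[:,::-1]
    z=np.zeros(m.shape); cv2.fillConvexPoly(z,cv2.convexHull(hull.astype(np.int32)),1.)
    print(im.shape,z.sum(),hull.min(0),hull.max(0)); return np.where(cv2.erode(z,np.ones((5,5)))>0,1,m*z)
r=rect(.047,.035,.045)
A=run("box",bm,np.vstack([r,r*[1,1,0]]),[.501,.0605,.132],{"top":((240,240),46,52),"side":((264,257),46,54)},imgs)
a=[]
for n,o in(("top",(238,246)),("side",(262,260)),("top",(238,256)),("side",(262,276))):
    b=crop(imgs[n],o)
    for L in(r,r*[1,1,0]): draw(b,n,o,T([.502,.0615,0],13.5,L))
    a.append(b)
cv2.imwrite("pics/ov1.png",np.vstack([np.hstack(a[:2]),np.hstack(a[2:])]))
E
```

```text
(52, 46, 3) 1091.0 [6 6] [39 46]
(54, 46, 3) 1097.0 [3 4] [42 47]Traceback (most recent call last):
  File "<stdin>", line 11, in <module>
  File "seg.py", line 15, in run
    best=min((minimize(cost,np.array(x0)+d,args=(ns,),method="Nelder-Mead",options=dict(initial_simplex=np.array(x0)+d+.005*np.vstack([np.zeros(3),np.eye(3)*[1,1,4]]),xatol=1e-5,fatol=.01)) for d in([0,0,0],[.002,-.002,.01],[-.002,-.003,-.01])),key=lambda r:r.fun)
  File "seg.py", line 15, in <genexpr>
    best=min((minimize(cost,np.array(x0)+d,args=(ns,),method="Nelder-Mead",options=dict(initial_simplex=np.array(x0)+d+.005*np.vstack([np.zeros(3),np.eye(3)*[1,1,4]]),xatol=1e-5,fatol=.01)) for d in([0,0,0],[.002,-.002,.01],[-.002,-.003,-.01])),key=lambda r:r.fun)
              ~~~~~~~~^^^^^^^^^^^^^^^^^^^^^^^^^^^^^^^^^^^^^^^^^^^^^^^^^^^^^^^^^^^^^^^^^^^^^^^^^^^^^^^^^^^^^^^^^^^^^^^^^^^^^^^^^^^^^^^^^^^^^^^^^^^^^^^^^^^^^^^^^^^^^^^^^^^^^^^^^^^^^^^^^^^^^^^
    res = _minimize_neldermead(fun, x0, args, callback, bounds=bounds,
                               **options)
    fxc = func(xc)
    fx = function(np.copy(x), *(wrapp
[... 584 characters left out ...]
0]*S,M[n].shape[1]*S)),(3,3),0)).sum() for n in ns)
                                                            ~~~~~~^^^^^^^^^^^^^^^^^^^^^^^^^^^^^^^^^^^^^^^^^^^^^^^^^^^^^^^^^^^^^^^^^^^^^^^^^^^^^^^^^^^^^^
  File "seg.py", line 5, in render
    q=(proj(n,P)-o+.5)*S-.5; m=np.zeros(shape,np.uint8)
       ~~~~^^^^^
  File "h.py", line 7, in proj
    K,k,o,R=cal(n); p=(np.atleast_2d(P)-o)@R; s=p[:,:2]/p[:,2:]; s=s*(1+k*(s**2).sum(1,keepdims=True))
            ~~~^^^
  File "h.py", line 5, in cal
    c=imaging.get_calibration(n); return np.array(c["mtx"]),c["k1"],np.array(c["origin"]),Ro.from_euler('xyz',c["rotation"],degrees=True).as_matrix()
ValueError: time passes only in moves, steps and waits
```

```bash
python3 - <<'E'
import re
s=open("h.py").read()
s=s.replace("def cal(n):","import functools\n@functools.cache\ndef cal(n):")
open("h.py","w").write(s)
E
cat > box.py <<'E'
from seg import *
def bm(o,im):
    f=im.astype(float)+1; bg=np.median(f[-4:].reshape(-1,3),axis=0)
    d=np.abs(f-bg).max(2)/bg.max(); c=np.abs(f/f.sum(2,keepdims=True)-bg/bg.sum()).sum(2)
    m=np.clip(np.maximum((d-.12)/.15,(c-.05)/.06),0,1)
    k,l=cv2.connectedComponents((m>.3).astype(np.uint8)); h,w=m.shape; hull=np.argwhere(l==l[h//2,w//2])[:,::-1]
    z=np.zeros(m.shape); cv2.fillConvexPoly(z,cv2.convexHull(hull.astype(np.int32)),1.)
    return np.where(cv2.erode(z,np.ones((5,5)))>0,1,m*z)
r=rect(.047,.035,.045)
if __name__=="__main__":
    imgs={n:cv2.imread(f"pics/{n}0.png") for n in("top","side")}
    run("box",bm,np.vstack([r,r*[1,1,0]]),[.501,.0605,.132],{"top":((240,240),46,52),"side":((264,257),46,54)},imgs)
    a=[]
    for n,o in(("top",(238,246)),("side",(262,260)),("top",(238,256)),("side",(262,276))):
        b=crop(imgs[n],o)
        for L in(r,r*[1,1,0]): draw(b,n,o,T([.502,.0615,0],13.5,L))
        a.append(b)
    cv2.imwrite("pics/ov1.png",np.vstack([np.hstack(a[:2]),np.hstack(a[2:])]))
E
python3 box.py
```

```text
box ('top', 'side') [0.5022 0.0637] 13.48 138.6
box ('top',) [0.5028 0.0631] 13.61 61.6
box ('side',) [0.5012 0.0647] 13.54 65.5
```

View pics/ov1.png

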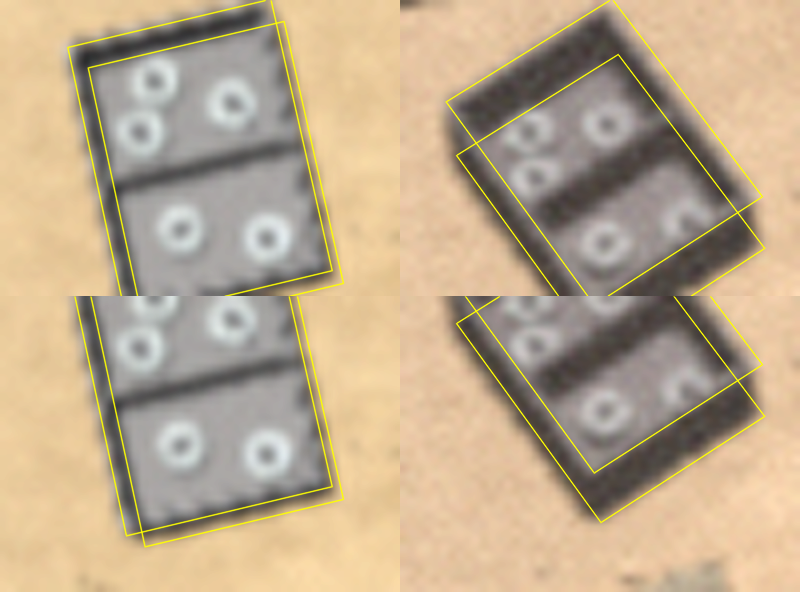

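```bash
python3 -m inch '[{"rz":1,"gripper":0.6},{"rz":1},{"rz":1},{"rz":1},{"rz":1},{"rz":1},{"rz":1},{"rz":1},{"rz":1},{"rz":1},{"rz":1},{"rz":1},{"rz":1},{"rz":1},{"rz":1},{"rz":1},{"rz":1},{"rz":1},{"rz":1},{"rz":1}]' 100
python3 -m inch '[{"rz":1},{"rz":1},{"rz":1},{"rz":1},{"rz":1},{"rz":1},{"rz":0.96},{}]'
cat > go.py <<'E'
import sys
from h import *
def go(pos,yaw):
    s=arm.state(); R=Ro.from_euler('xyz',s['eef_rot'],degrees=True); G=Ro.from_euler('xyz',[180,0,yaw],degrees=True)
    print("pos",s['position'].round(4),"rot",s['eef_rot'].round(2),"j",s['joint_pos'].round(0),"w",s['grip_width'].round(4),"t",s['time'],"F",s['contact_force'].round(1))
    print("shift units",(R.inv().apply(np.array(pos)-s['position'])/.04).round(2),"turn units",((R.inv()*G).as_rotvec(degrees=True)/5).round(2))
if __name__=="__main__": go([float(v) for v in sys.argv[1:4]],float(sys.argv[4]))
E
python3 go.py .5755 .2707 .12 -154.4
```

```text
$[0]: bad value
$[0]: bad value
Traceback (most recent call last):
  File "go.py", line 7, in <module>
    if __name__=="__main__": go([float(v) for v in sys.argv[1:4]],float(sys.argv[4]))
                             ~~^^^^^^^^^^^^^^^^^^^^^^^^^^^^^^^^^^^^^^^^^^^^^^^^^^^^^^
  File "go.py", line 5, in go
    print("pos",s['position'].round(4),"rot",s['eef_rot'].round(2),"j",s['joint_pos'].round(0),"w",s['grip_width'].round(4),"t",s['time'],"F",s['contact_force'].round(1))
                                                                                                   ^^^^^^^^^^^^^^^^^^^^^
AttributeError: 'float' object has no attribute 'round'
```

```bash
sed -i "s/s\['grip_width'\].round(4)/round(s['grip_width'],4)/" go.py
python3 -m inch '[{"rx":0,"ry":0,"rz":1,"x":0,"y":0,"z":0,"gripper":0.6}]' 100; python3 -m inch '[{"rz":1.0}]' 100; python3 -m inch --help | head -20
```

```text
time: 0.18
position: [0.1847, 0.5177, 0.1947]
eef_rot: [179.9, -0.0, -24.6]
contact_force: [0.8, 0.0, -0.9]
grip_width: 0.0757
gripper_force: 0.0$[0]: bad value
invalid input: not JSON, or not a number
```

```bash
python3 -m inch '[{"rx":0,"ry":0,"rz":1,"x":0,"y":0,"z":0,"gripper":0.6},{"rx":0,"ry":0,"rz":1,"x":0,"y":0,"z":0,"gripper":0.6},{"rx":0,"ry":0,"rz":1,"x":0,"y":0,"z":0,"gripper":0.6},{"rx":0,"ry":0,"rz":1,"x":0,"y":0,"z":0,"gripper":0.6},{"rx":0,"ry":0,"rz":1,"x":0,"y":0,"z":0,"gripper":0.6},{"rx":0,"ry":0,"rz":1,"x":0,"y":0,"z":0,"gripper":0.6},{"rx":0,"ry":0,"rz":1,"x":0,"y":0,"z":0,"gripper":0.6},{"rx":0,"ry":0,"rz":1,"x":0,"y":0,"z":0,"gripper":0.6},{"rx":0,"ry":0,"rz":1,"x":0,"y":0,"z":0,"gripper":0.6},{"rx":0,"ry":0,"rz":1,"x":0,"y":0,"z":0,"gripper":0.6},{"rx":0,"ry":0,"rz":1,"x":0,"y":0,"z":0,"gripper":0.6},{"rx":0,"ry":0,"rz":1,"x":0,"y":0,"z":0,"gripper":0.6},{"rx":0,"ry":0,"rz":1,"x":0,"y":0,"z":0,"gripper":0.6}]' 100
python3 -m inch '[{"rx":0,"ry":0,"rz":1,"x":0,"y":0,"z":0,"gripper":0.6},{"rx":0,"ry":0,"rz":1,"x":0,"y":0,"z":0,"gripper":0.6},{"rx":0,"ry":0,"rz":1,"x":0,"y":0,"z":0,"gripper":0.6},{"rx":0,"ry":0,"rz":1,"x":0,"y":0,"z":0,"gripper":0.6},{"rx":0,"ry":0,"rz":1,"x":0,"y":0,"z":0,"gripper":0.6},{"rx":0,"ry":0,"rz":1,"x":0,"y":0,"z":0,"gripper":0.6},{"rx":0,"ry":0,"rz":1,"x":0,"y":0,"z":0,"gripper":0.6},{"rx":0,"ry":0,"rz":1,"x":0,"y":0,"z":0,"gripper":0.6},{"rx":0,"ry":0,"rz":1,"x":0,"y":0,"z":0,"gripper":0.6},{"rx":0,"ry":0,"rz":1,"x":0,"y":0,"z":0,"gripper":0.6},{"rx":0,"ry":0,"rz":1,"x":0,"y":0,"z":0,"gripper":0.6},{"rx":0,"ry":0,"rz":1,"x":0,"y":0,"z":0,"gripper":0.6},{"rx":0,"ry":0,"rz":1,"x":0,"y":0,"z":0,"gripper":0.6},{"rx":0,"ry":0,"rz":0,"x":0,"y":0,"z":0,"gripper":0.6}]'
python3 go.py .5755 .2707 .12 -154.4
```

```text
time: 1.27
position: [0.1847, 0.5177, 0.1948]
eef_rot: [180.0, -0.1, -89.9]
contact_force: [-0.6, -0.6, -0.3]
grip_width: 0.0513
gripper_force: 0.0
time: 2.43
position: [0.1847, 0.5177, 0.1949]
eef_rot: [-180.0, -0.0, -154.8]
contact_force: [-0.0, 0.1, -0.0]
grip_width: 0.0517
gripper_force: 0.0
pos [0.1847 0.5177 0.1949] rot [-1.7995e+02 -4.0000e-02 -1.5482e+02] j [  87.   15.    6.   -0.  -82. -151.] w 0.0517 t 2.4333 F [-0.   0.1 -0. ]
shift units [-6.21 -9.74  1.87] turn units [-0.01 -0.01 -0.08]
```

```bash
python3 -m inch '[{"rx":0,"ry":0,"rz":-0.08,"x":-0.3,"y":-0.5,"z":0,"gripper":0.6},{"rx":0,"ry":0,"rz":0,"x":-0.52,"y":-0.81,"z":0,"gripper":0.6},{"rx":0,"ry":0,"rz":0,"x":-0.52,"y":-0.81,"z":0,"gripper":0.6},{"rx":0,"ry":0,"rz":0,"x":-0.52,"y":-0.81,"z":0,"gripper":0.6},{"rx":0,"ry":0,"rz":0,"x":-0.52,"y":-0.81,"z":0,"gripper":0.6},{"rx":0,"ry":0,"rz":0,"x":-0.52,"y":-0.81,"z":0,"gripper":0.6},{"rx":0,"ry":0,"rz":0,"x":-0.52,"y":-0.81,"z":0,"gripper":0.6},{"rx":0,"ry":0,"rz":0,"x":-0.52,"y":-0.81,"z":0,"gripper":0.6},{"rx":0,"ry":0,"rz":0,"x":-0.52,"y":-0.81,"z":0.2,"gripper":0.6},{"rx":0,"ry":0,"rz":0,"x":-0.52,"y":-0.81,"z":0.2,"gripper":0.6},{"rx":0,"ry":0,"rz":0,"x":-0.52,"y":-0.81,"z":0.2,"gripper":0.6},{"rx":0,"ry":0,"rz":0,"x":-0.52,"y":-0.81,"z":0.2,"gripper":0.6},{"rx":0,"ry":0,"rz":0,"x":-0.2,"y":-0.35,"z":0.5,"gripper":0.6},{"rx":0,"ry":0,"rz":0,"x":0,"y":0,"z":0.5,"gripper":0.6},{"rx":0,"ry":0,"rz":0,"x":0,"y":0,"z":0,"gripper":0.6},{"rx":0,"ry":0,"rz":0,"x":0,"y":0,"z":0,"gripper":0.6}]'
python3 go.py .5755 .2707 .05 -154.4
```

```text
time: 3.77
position: [0.5778, 0.2737, 0.1223]
eef_rot: [-180.0, -0.2, -154.2]
contact_force: [0.1, -0.3, 0.2]
grip_width: 0.0512
gripper_force: 0.0
pos [0.5778 0.2737 0.1223] rot [-179.95   -0.19 -154.15] j [  39.   26.   13.    0.  -77. -103.] w 0.0512 t 3.7667 F [ 0.1 -0.3  0.2]
shift units [ 0.08 -0.04  1.81] turn units [-0.01 -0.04  0.05]
```

```bash
python3 -m inch '[{"rx":0,"ry":-0.04,"rz":0.05,"x":0.08,"y":-0.04,"z":0.3,"gripper":0.6},{"rx":0,"ry":0,"rz":0,"x":0,"y":0,"z":0.4,"gripper":0.6},{"rx":0,"ry":0,"rz":0,"x":0,"y":0,"z":0.4,"gripper":0.6},{"rx":0,"ry":0,"rz":0,"x":0,"y":0,"z":0.4,"gripper":0.6},{"rx":0,"ry":0,"rz":0,"x":0,"y":0,"z":0.2,"gripper":0.6},{"rx":0,"ry":0,"rz":0,"x":0,"y":0,"z":0.1,"gripper":0.6},{"rx":0,"ry":0,"rz":0,"x":0,"y":0,"z":0,"gripper":0.6},{"rx":0,"ry":0,"rz":0,"x":0,"y":0,"z":0,"gripper":0.6}]'
python3 - <<'E'
from ov import *
from bench import imaging
a=[]
for n,o in(("top",(155,199)),("side",(177,252))):
    im=imaging.snapshot(n)[:,:,::-1].copy(); cv2.imwrite(f"pics/{n}1.png",im)
    a.append(crop(im,o))
cv2.imwrite("pics/g1.png",np.hstack(a))
E
python3 go.py .5755 .2707 .05 -154.4
```

```text
time: 4.43
position: [0.5771, 0.2723, 0.0528]
eef_rot: [-180.0, 0.3, -154.4]
contact_force: [0.2, 0.8, 0.2]
grip_width: 0.0513
gripper_force: 0.0
pos [0.5772 0.2722 0.0528] rot [ 179.99    0.33 -154.46] j [  39.   28.    6.    0.  -67. -104.] w 0.0514 t 4.5333 F [-0.1 -0.2 -0.1]
shift units [ 0.06 -0.02  0.07] turn units [ 0.    0.07 -0.01]
```

View pics/g1.png

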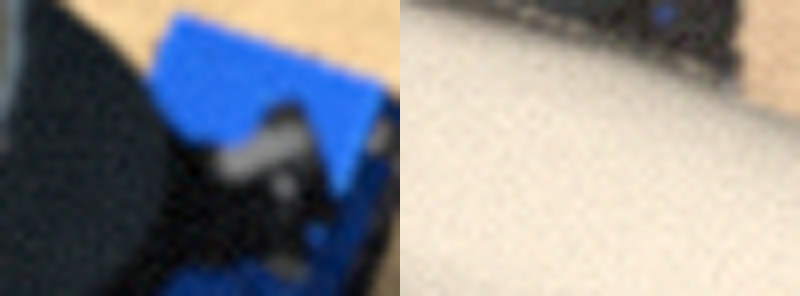

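```bash
python3 -m inch '[{"rx":0,"ry":0.07,"rz":0,"x":0.06,"y":-0.02,"z":0.05,"gripper":0.6},{"rx":0,"ry":0,"rz":0,"x":0,"y":0,"z":0,"gripper":0},{"rx":0,"ry":0,"rz":0,"x":0,"y":0,"z":0,"gripper":0},{"rx":0,"ry":0,"rz":0,"x":0,"y":0,"z":0,"gripper":0},{"rx":0,"ry":0,"rz":0,"x":0,"y":0,"z":0,"gripper":0},{"rx":0,"ry":0,"rz":0,"x":0,"y":0,"z":0,"gripper":0},{"rx":0,"ry":0,"rz":0,"x":0,"y":0,"z":0,"gripper":0},{"rx":0,"ry":0,"rz":0,"x":0,"y":0,"z":0,"gripper":0}]' 25
python3 go.py .5755 .2707 .05 -154.4
```

```text
time: 5.2
position: [0.5747, 0.2699, 0.0494]
eef_rot: [-180.0, -0.2, -154.5]
contact_force: [0.2, -0.3, -0.4]
grip_width: -0.0002
gripper_force: 0.0
pos [0.5747 0.2699 0.0494] rot [-1.8000e+02 -1.5000e-01 -1.5449e+02] j [  39.   29.    5.   -0.  -67. -104.] w -0.0002 t 5.2 F [ 0.2 -0.3 -0.4]
shift units [-0.03  0.01 -0.02] turn units [-0.   -0.03 -0.02]
```

```bash
python3 - <<'E'
from ov import *
im=imaging.snapshot("top")[:,:,::-1].copy(); im0=cv2.imread("pics/top0.png")
o=(161,210); a=crop(im0,o,8);b=crop(im,o,8)
for k in(a,b):
    for L in(rect(.052,.04,.046),tab(.072),tab(.046)): draw(k,"top",o,T([.620,.2826,0],-19.4,L))
draw(b,"top",o,[[.5747,.2699,.0494],[.5747,.2699,.0694]],col=(0,0,255))
cv2.imwrite("pics/g2.png",np.hstack([a,b]))
E
```

```text
(no output)
```

View pics/g2.png

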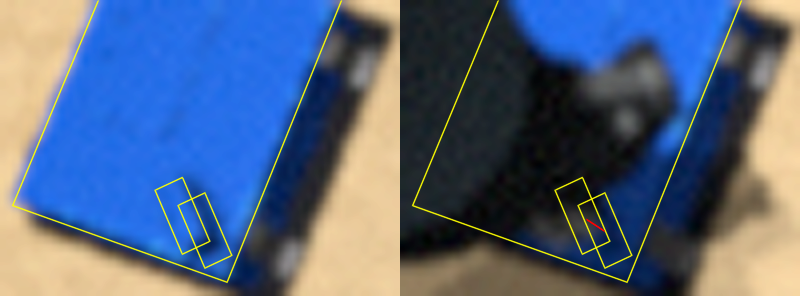

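```bash
python3 -m inch '[{"rx":0,"ry":0,"rz":0,"x":0,"y":0,"z":0,"gripper":0.6},{"rx":0,"ry":0,"rz":0,"x":0,"y":0,"z":0,"gripper":0.6},{"rx":0,"ry":0,"rz":0,"x":0,"y":0,"z":0,"gripper":0.6},{"rx":0,"ry":0,"rz":0,"x":0,"y":0,"z":0,"gripper":0.6},{"rx":0,"ry":0,"rz":0,"x":0,"y":0,"z":0,"gripper":0.6},{"rx":0,"ry":0,"rz":0,"x":0,"y":0,"z":-0.5,"gripper":0.6},{"rx":0,"ry":0,"rz":0,"x":0,"y":0,"z":-1,"gripper":0.6},{"rx":0,"ry":0,"rz":0,"x":0,"y":0,"z":-0.5,"gripper":0.6},{"rx":0,"ry":0,"rz":0,"x":1,"y":0,"z":0,"gripper":0.6},{"rx":0,"ry":0,"rz":0,"x":1,"y":0,"z":0,"gripper":0.6},{"rx":0,"ry":0,"rz":0,"x":1,"y":0,"z":0,"gripper":0.6},{"rx":0,"ry":0,"rz":0,"x":1,"y":0,"z":0,"gripper":0.6},{"rx":0,"ry":0,"rz":0,"x":1,"y":0,"z":0,"gripper":0.6},{"rx":0,"ry":0,"rz":0,"x":0,"y":0,"z":0,"gripper":0.6}]' 25
python3 - <<'E'
from seg import *
imgs={n:imaging.snapshot(n)[:,:,::-1].copy() for n in("top","side")}
for n in imgs: cv2.imwrite(f"pics/{n}2.png",imgs[n])
a=[]
t0=cv2.imread("pics/top0.png"); s0=cv2.imread("pics/side0.png"); a=[]
for f,n,o in((t0,"top",(161,214)),(imgs["top"],"top",(161,214)),(s0,"side",(177,262)),(imgs["side"],"side",(177,262))):
    a.append(crop(f,o))
a[1]=cv2.resize(imgs["top"][130:430,20:420],(400,296)) if False else a[1]
print([np.abs(cv2.GaussianBlur(imgs[n],(5,5),0).astype(int)-cv2.GaussianBlur(f,(5,5),0))[y:y+40,x:x+40].mean((0,1)) for n,f,x,y in(("top",t0,165,205),("side",s0,183,252))])
run("cov",cov,rect(.052,.04,.046),[.620,.2826,-.194],{"top":((157,194),58,58),"side":((178,246),46,58)},imgs)
cv2.imwrite("pics/g3.png",np.vstack([np.hstack(a[:2]),np.hstack(a[2:])]))
E
```

```text
time: 6.42
position: [0.388, 0.1798, 0.1293]
eef_rot: [180.0, -0.4, -154.5]
contact_force: [-0.2, -0.4, -0.4]
grip_width: 0.0512
gripper_force: 0.0
[array([2.1975  , 1.669375, 1.204375]), array([32.72625 , 56.611875, 68.71    ])]
cov ('top', 'side') [0.619  0.2825] -21.86 2032.5
cov ('top',) [0.6205 0.2826] -19.5 103.5
cov ('side',) [0.5529 0.3065] 45.19 1333.7
```

View pics/g3.png

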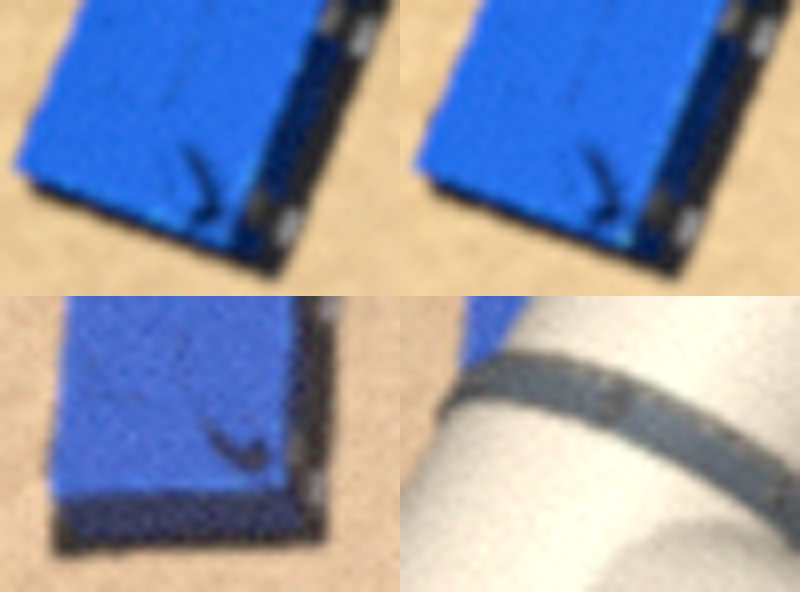

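```bash
python3 - <<'E'
from ov import *
a=cv2.imread("pics/top0.png").astype(int);b=cv2.imread("pics/top2.png").astype(int)
d=np.abs(a-b).max(2)>25
y=np.array([np.cos(np.radians(115.5)),np.sin(np.radians(115.5)),0]); t=np.array([.388,.1798,.129])
for nm,k,z in(("tip",0,0),("fing+",.0257,.005),("fing-",-.0257,.005),("grasp",0,.019),("body+",.0425,.073),("body-",-.0425,.073)): print(nm,proj("top",t+k*y+[0,0,z])[0].round(1))
g=cv2.cvtColor(cv2.imread("pics/top2.png"),cv2.COLOR_BGR2GRAY)
print("x from 200")
for r in range(270,346,2): print(r,"".join((" .:-=+*#%@"[min(9,g[r,c]//26)] if d[r,c] else "~") for c in range(196,270)))
E
```

```text
tip [209.2 307.1]
fing+ [199.1 311.5]
fing- [218.3 302.5]
grasp [207.3 306.8]
body+ [184.7 313.8]
body- [218.5 297.9]
x from 200
270 ~~~~~~~~~~~~~~~~~~~~~~~~~~~~~~~~~~~~~~~~~~~~~~~~~~~~~~~~~~~~~~~~~~~~~~~~~~
272 ~~~~~~~~~~~~~~~~~~~~~~~~~~~~~~~~~~~~~~~~~~~~~~~~~~~~~~~~~~~~~~~~~~~~~~~~~~
274 ~~~~~~~~~~~~~~~~~~~~~~~~~~~~~~~~~~~~~~~~~~~~~~~~~~~~~~~~~~~~~~~~~~~~~~~~~~
276 ~~~~~~~~~~~~~~~~~~~~~~~~~~~~~~~~~~~~~~~~~~~~~~~~~~~~~~~~~~~~~~~~~~~~~~~~~~
278 ~~~~~~~~~~~~~~~~~~~~~~~~~~~~~~~~~~~~~~~~~~~~~~~~~~~~~~~~~~~~~~~~~~~~~~~~~~
280 ~~~~~~~~~~~~~~~~~~~~~~~~~~~~~~~~~~~~~~~~~~~~~~~~~~~~~~~~~~~~~~~~~~~~~~~~~~
282 ~~~~~~~~~~~~~~~~~~~~~~~~~~~~~~~~~~~~~~~~~~~~~~~~~~~~~~~~~~~~~~~~~~~~~~~~~~
284 ~~~~~~~~~~~~~~~~~~~~~~~~~~~~~~~~~~~~~~~~~~~~~~~~~~~~~~~~~~~~~~~~~~~~~~~~~~
286 .:~~~~~~~~~~~~~~~~~~~~~~~~~~~~~~~~~~~~~~~~~~~~~~~~~~~~~~~~~~~~~~~~~~~~~~~~
288   .:~~~~~~~~~~~~~~~~-:...-~~~~~~~~~~~~~~~~~~~~~~~~~~~~~~~~~~~~~~~~~~~~~~~~
290     .::------------:...:::-~~~~~~~~~~~~~~~~~~~~~~~~~~~~~~~~~~~~~~~~~~~~~~~
292        .::::::-----------::-~~~~~~~~~~~~~~~~~~~~~~~~~~~~~~~~~~~~~~~~~~~~~~
294              .:----
[... 1330 characters left out ...]
:::-~~~~~~~~~~~~~~~~~~~~~~~~~~~~~~~~~~~~~~~~~~~~~~~~~~~~~~~~~~~~~~~~
330 :::::::-~~~~~~~~~~~~~~~~~~~~~~~~~~~~~~~~~~~~~~~~~~~~~~~~~~~~~~~~~~~~~~~~~~
332 :::::-~~~~~~~~~~~~~~~~~~~~~~~~~~~~~~~~~~~~~~~~~~~~~~~~~~~~~~~~~~~~~~~~~~~~
334 :::-~~~~~~~~~~~~~~~~~~~~~~~~~~~~~~~~~~~~~~~~~~~~~~~~~~~~~~~~~~~~~~~~~~~~~~
336 ~~~~~~~~~~~~~~~~~~~~~~~~~~~~~~~~~~~~~~~~~~~~~~~~~~~~~~~~~~~~~~~~~~~~~~~~~~
338 ~~~~~~~~~~~~~~~~~~~~~~~~~~~~~~~~~~~~~~~~~~~~~~~~~~~~~~~~~~~~~~~~~~~~~~~~~~
340 ~~~~~~~~~~~~~~~~~~~~~~~~~~~~~~~~~~~~~~~~~~~~~~~~~~~~~~~~~~~~~~~~~~~~~~~~~~
342 ~~~~~~~~~~~~~~~~~~~~~~~~~~~~~~~~~~~~~~~~~~~~~~~~~~~~~~~~~~~~~~~~~~~~~~~~~~
344 ~~~~~~~~~~~~~~~~~~~~~~~~~~~~~~~~~~~~~~~~~~~~~~~~~~~~~~~~~~~~~~~~~~~~~~~~~~
```

```bash
python3 - <<'E'
from ov import *
def tile(n,i,tcp,yaw=-154.5,w=.0257):
    im=cv2.imread(f"pics/{n}{i}.png"); y=np.array([np.cos(np.radians(yaw-90)),np.sin(np.radians(yaw-90)),0]); t=np.array(tcp)
    c=proj(n,t)[0]; o=np.clip((c-[45,40]).astype(int),0,[560,420]); 
    k=cv2.convertScaleAbs(cv2.resize(im[o[1]:o[1]+60,o[0]:o[0]+80],None,fx=5,fy=5,interpolation=cv2.INTER_CUBIC),alpha=1.8)
    draw(k,n,o,[t,t+[0,0,.073]],5,(0,0,255)); 
    for s in(w,-w): draw(k,n,o,[t+s*y+[0,0,.005],t+s*y+[0,0,.04]],5,(0,255,0))
    draw(k,n,o,T([.620,.2826,0],-19.4,tab(.072)),5)
    return k
a=[tile("top",2,[.388,.1798,.1293]),tile("side",2,[.388,.1798,.1293]),tile("top",0,[.1846,.5175,.1945],-19.64,.0425),tile("side",0,[.1846,.5175,.1945],-19.64,.0425)]
cv2.imwrite("pics/last.png",np.vstack([np.hstack(a[:2]),np.hstack(a[2:])]))
E
```

```text
(no output)
```

View pics/last.png

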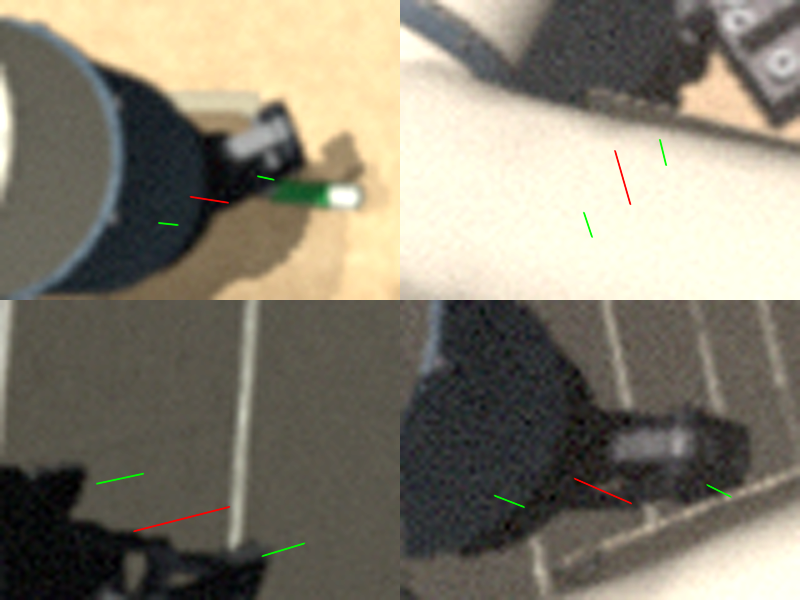

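```bash
python3 -m inch '[{"rx":0,"ry":0,"rz":0,"x":-1,"y":0,"z":0,"gripper":0},{"rx":0,"ry":0,"rz":0,"x":-1,"y":0,"z":0,"gripper":0},{"rx":0,"ry":0,"rz":0,"x":-1,"y":0,"z":0,"gripper":0},{"rx":0,"ry":0,"rz":0,"x":-1,"y":0,"z":0,"gripper":0},{"rx":0,"ry":0,"rz":0,"x":-1,"y":0,"z":0,"gripper":0},{"rx":0,"ry":0,"rz":0,"x":-0.1,"y":0,"z":0.3,"gripper":0},{"rx":0,"ry":0,"rz":0,"x":0,"y":0,"z":0.6,"gripper":0},{"rx":0,"ry":0,"rz":0,"x":0,"y":0,"z":0.6,"gripper":0},{"rx":0,"ry":0,"rz":0,"x":0,"y":0,"z":0.3,"gripper":0},{"rx":0,"ry":0,"rz":0,"x":0,"y":0,"z":0,"gripper":0},{"rx":0,"ry":0,"rz":0,"x":0,"y":0,"z":0,"gripper":0}]' 100; python3 go.py .5755 .2707 .05 -154.4
```

```text
time: 7.43
position: [0.579, 0.2715, 0.0566]
eef_rot: [-180.0, -0.2, -154.5]
contact_force: [0.9, -0.8, 0.5]
grip_width: 0.0002
gripper_force: 0.0
pos [0.579  0.2715 0.0566] rot [-179.95   -0.22 -154.5 ] j [  39.   29.    7.   -0.  -68. -104.] w 0.0002 t 7.4333 F [ 0.9 -0.8  0.5]
shift units [0.09 0.02 0.16] turn units [-0.01 -0.04 -0.02]
```

```bash
python3 -m inch '[{"rx":0,"ry":0,"rz":0,"x":0.09,"y":0.02,"z":0.08,"gripper":0},{"rx":0,"ry":0,"rz":0,"x":0,"y":0,"z":0.08,"gripper":0},{"rx":0,"ry":0,"rz":0,"x":0,"y":0,"z":0,"gripper":0},{"rx":0,"ry":0,"rz":0,"x":0,"y":0,"z":0,"gripper":0}]' 100
python3 -m inch '[{"rx":0,"ry":0,"rz":0,"x":0,"y":0,"z":0.05,"gripper":0},{"rx":0,"ry":0,"rz":0,"x":0,"y":0,"z":0,"gripper":0}]' | grep -E "pos|contact"
python3 -m inch '[{"rx":0,"ry":0,"rz":0,"x":0,"y":0,"z":0.05,"gripper":0},{"rx":0,"ry":0,"rz":0,"x":0,"y":0,"z":0,"gripper":0}]' | grep -E "pos|contact"
```

```text
time: 7.77
position: [0.5749, 0.271, 0.0516]
eef_rot: [180.0, -0.1, -154.5]
contact_force: [-0.6, -0.9, -0.4]
grip_width: -0.0
gripper_force: 0.0
position: [0.5747, 0.2709, 0.0491]
contact_force: [1.0, -1.3, -0.8]
position: [0.5745, 0.2707, 0.0467]
contact_force: [-0.3, -0.6, 0.6]
```

```bash
python3 -m inch '[{"rx":0,"ry":0,"rz":0,"x":0,"y":0,"z":0.05,"gripper":0},{"rx":0,"ry":0,"rz":0,"x":0,"y":0,"z":0,"gripper":0}]' | grep -E "pos|contact"
python3 -m inch '[{"rx":0,"ry":0,"rz":0,"x":0,"y":0,"z":0.05,"gripper":0},{"rx":0,"ry":0,"rz":0,"x":0,"y":0,"z":0,"gripper":0}]' | grep -E "pos|contact"
```

```text
position: [0.5745, 0.2707, 0.0445]
contact_force: [0.4, -0.4, -0.0]
position: [0.5745, 0.2707, 0.0425]
contact_force: [-0.7, -0.1, -0.4]
```

```bash
python3 -m inch '[{"rx":0,"ry":0,"rz":0,"x":0,"y":0,"z":0.05,"gripper":0},{"rx":0,"ry":0,"rz":0,"x":0,"y":0,"z":0,"gripper":0}]' | grep -E "pos|contact"
python3 -m inch '[{"rx":0,"ry":0,"rz":0,"x":0,"y":0,"z":0.05,"gripper":0},{"rx":0,"ry":0,"rz":0,"x":0,"y":0,"z":0,"gripper":0}]' | grep -E "pos|contact"
```

```text
position: [0.5744, 0.2707, 0.0405]
contact_force: [-0.2, -0.3, -0.5]
position: [0.5745, 0.2707, 0.0386]
contact_force: [-0.5, -0.0, -0.6]
```

```bash
python3 -m inch '[{"rx":0,"ry":0,"rz":0,"x":0,"y":0,"z":0.05,"gripper":0},{"rx":0,"ry":0,"rz":0,"x":0,"y":0,"z":0,"gripper":0}]' | grep -E "pos|contact"
```

```text
position: [0.5745, 0.2707, 0.0366]
contact_force: [-0.2, -0.4, 0.3]
```

```bash
python3 -m inch '[{"rx":0,"ry":0,"rz":0,"x":0,"y":0,"z":0.05,"gripper":0},{"rx":0,"ry":0,"rz":0,"x":0,"y":0,"z":0,"gripper":0}]' | grep -E "pos|contact"
python3 -m inch '[{"rx":0,"ry":0,"rz":0,"x":0,"y":0,"z":0.05,"gripper":0},{"rx":0,"ry":0,"rz":0,"x":0,"y":0,"z":0,"gripper":0}]' | grep -E "pos|contact"
```

```text
position: [0.5748, 0.2708, 0.0362]
contact_force: [-2.8, -0.9, 6.7]
position: [0.5749, 0.2708, 0.0362]
contact_force: [-7.4, -1.6, 16.5]
```

```bash
python3 - <<'E'
from h import *
s=arm.state(); print(s['contact_force'].round(2),s['torque'].round(3),s['joint_pos'].round(2),s['joint_efforts'].round(2),s['position'],s['time'])
E
```

```text
[-7.45 -1.61 16.49] [-0.596  2.764 -0.022] [ 3.9300e+01  2.9110e+01  4.1600e+00  3.0000e-02 -6.5100e+01 -1.0375e+02] [-9.500e-01 -4.106e+01  1.980e+01  4.260e+00  2.530e+00  1.000e-02] [0.57487465 0.27076665 0.03615242] 9.2667
```

```bash
python3 -m inch '[{"rx":0,"ry":0,"rz":0,"x":0,"y":0,"z":-0.4,"gripper":0},{"rx":0,"ry":0,"rz":0,"x":0,"y":0,"z":-0.3,"gripper":0.6},{"rx":0,"ry":0,"rz":0,"x":0,"y":0,"z":0,"gripper":0.6},{"rx":0,"ry":0,"rz":0,"x":0,"y":0,"z":0,"gripper":0.6},{"rx":0,"ry":0,"rz":0,"x":0,"y":0,"z":0,"gripper":0.6},{"rx":0,"ry":0,"rz":0,"x":0,"y":0,"z":0,"gripper":0.6},{"rx":0,"ry":0,"rz":0,"x":0,"y":0,"z":0,"gripper":0.6},{"rx":0,"ry":0,"rz":0,"x":0,"y":0,"z":0.4,"gripper":0.6},{"rx":0,"ry":0,"rz":0,"x":0,"y":0,"z":0.15,"gripper":0.6},{"rx":0,"ry":0,"rz":0,"x":0,"y":0,"z":0,"gripper":0.6},{"rx":0,"ry":0,"rz":0,"x":0,"y":0,"z":0,"gripper":0.6}]' 60
python3 go.py .5755 .2707 .015 -154.4
python3 -m inch '[{"rx":0,"ry":0,"rz":0,"x":0,"y":0,"z":0.1,"gripper":0.6},{"rx":0,"ry":0,"rz":0,"x":0,"y":0,"z":0,"gripper":0.6}]' | grep -E "pos|contact"
```

```text
time: 10.18
position: [0.5743, 0.2704, 0.0384]
eef_rot: [-180.0, -0.2, -154.5]
contact_force: [0.5, -0.5, 0.0]
grip_width: 0.0513
gripper_force: 0.0
pos [0.5743 0.2704 0.0384] rot [-179.97   -0.24 -154.49] j [  39.   29.    4.   -0.  -66. -104.] w 0.0513 t 10.1833 F [ 0.5 -0.5  0. ]
shift units [-0.03 -0.01  0.59] turn units [-0.01 -0.05 -0.02]
position: [0.5746, 0.2708, 0.0348]
contact_force: [-0.5, 0.3, -0.0]
```

```bash
python3 -m inch '[{"rx":0,"ry":0,"rz":0,"x":0,"y":0,"z":0.1,"gripper":0.6},{"rx":0,"ry":0,"rz":0,"x":0,"y":0,"z":0.1,"gripper":0.6},{"rx":0,"ry":0,"rz":0,"x":0,"y":0,"z":0,"gripper":0.6}]' | grep -E "pos|contact"
```

```text
position: [0.5741, 0.2705, 0.026]
contact_force: [0.1, -0.0, 0.6]
```

```bash
python3 -m inch '[{"rx":0,"ry":0,"rz":0,"x":0,"y":0,"z":0.1,"gripper":0.6},{"rx":0,"ry":0,"rz":0,"x":0,"y":0,"z":0.1,"gripper":0.6},{"rx":0,"ry":0,"rz":0,"x":0,"y":0,"z":0,"gripper":0.6}]' | grep -E "pos|contact"
```

```text
position: [0.574, 0.2705, 0.0178]
contact_force: [0.1, -0.1, -0.2]
```

```bash
python3 -m inch '[{"rx":0,"ry":0.05,"rz":0,"x":-0.02,"y":-0.01,"z":0.04,"gripper":0.6},{"rx":0,"ry":0,"rz":0,"x":0,"y":0,"z":0,"gripper":0},{"rx":0,"ry":0,"rz":0,"x":0,"y":0,"z":0,"gripper":0},{"rx":0,"ry":0,"rz":0,"x":0,"y":0,"z":0,"gripper":0},{"rx":0,"ry":0,"rz":0,"x":0,"y":0,"z":0,"gripper":0},{"rx":0,"ry":0,"rz":0,"x":0,"y":0,"z":0,"gripper":0},{"rx":0,"ry":0,"rz":0,"x":0,"y":0,"z":0,"gripper":0}]' 40; python3 go.py .5755 .2707 .015 -154.4
```

```text
time: 11.43
position: [0.5757, 0.2707, 0.0177]
eef_rot: [-180.0, -0.4, -154.5]
contact_force: [0.4, -1.4, 1.2]
grip_width: 0.009
gripper_force: 42.0
pos [0.5757 0.2707 0.0177] rot [-179.99   -0.38 -154.49] j [  39.   30.    3.   -0.  -63. -104.] w 0.009 t 11.4333 F [ 0.4 -1.4  1.2]
shift units [0.   0.   0.07] turn units [-0.   -0.08 -0.02]
```

```bash
python3 -m inch '[{"rx":0,"ry":0,"rz":0,"x":0,"y":0,"z":0,"gripper":0},{"rx":0,"ry":0,"rz":0,"x":0,"y":0,"z":0,"gripper":0},{"rx":0,"ry":0.2,"rz":0,"x":0,"y":0,"z":-0.046,"gripper":0},{"rx":0,"ry":0.2,"rz":0,"x":0,"y":0,"z":-0.046,"gripper":0},{"rx":0,"ry":0.2,"rz":0,"x":0,"y":0,"z":-0.046,"gripper":0},{"rx":0,"ry":0,"rz":0,"x":0,"y":0,"z":0,"gripper":0},{"rx":0,"ry":0,"rz":0,"x":0,"y":0,"z":0,"gripper":0}]' 100; python3 go.py .5755 .2707 .015 -154.4;python3 - <<'E'
from h import *
print(arm.state()['torque'].round(3))
E
```

```text
time: 12.02
position: [0.5746, 0.2703, 0.0224]
eef_rot: [180.0, -3.5, -154.5]
contact_force: [-3.2, -2.3, 2.7]
grip_width: 0.0075
gripper_force: 98.8
pos [0.5746 0.2703 0.0224] rot [ 180.     -3.53 -154.51] j [  39.   32.    8.   -1.  -69. -103.] w 0.0075 t 12.0167 F [-3.2 -2.3  2.7]
shift units [-0.04 -0.    0.18] turn units [ 0.   -0.71 -0.02]
[-0.55   0.906 -0.079]
```

```bash
python3 -m inch '[{"rx":0,"ry":0.2,"rz":0,"x":0.015,"y":0,"z":-0.052,"gripper":0},{"rx":0,"ry":0.2,"rz":0,"x":0.015,"y":0,"z":-0.052,"gripper":0},{"rx":0,"ry":0.2,"rz":0,"x":0.015,"y":0,"z":-0.05,"gripper":0},{"rx":0,"ry":0,"rz":0,"x":0,"y":0,"z":0,"gripper":0},{"rx":0,"ry":0,"rz":0,"x":0,"y":0,"z":0,"gripper":0}]' 100; python3 - <<'E'
from h import *
print(arm.state()['torque'].round(3))
E
```

```text
time: 12.43
position: [0.5739, 0.2693, 0.0288]
eef_rot: [-179.9, -6.5, -154.5]
contact_force: [-2.8, -4.2, 1.2]
grip_width: 0.0077
gripper_force: 98.6
[-1.395  0.549  0.01 ]
```

```bash
python3 -m inch '[{"rx":0,"ry":0.2,"rz":0,"x":0.012,"y":0,"z":-0.05,"gripper":0},{"rx":0,"ry":0.2,"rz":0,"x":0.012,"y":0,"z":-0.05,"gripper":0},{"rx":0,"ry":0.2,"rz":0,"x":0.012,"y":0,"z":-0.05,"gripper":0},{"rx":0,"ry":0.2,"rz":0,"x":0.012,"y":0,"z":-0.05,"gripper":0},{"rx":0,"ry":0,"rz":0,"x":0,"y":0,"z":0,"gripper":0},{"rx":0,"ry":0,"rz":0,"x":0,"y":0,"z":0,"gripper":0}]' 100; python3 - <<'E'
from h import *
print(arm.state()['torque'].round(3))
im=imaging.snapshot("top")[:,:,::-1].copy(); cv2.imwrite("pics/top4.png",im)
E
```

```text
time: 12.93
position: [0.5736, 0.2697, 0.0368]
eef_rot: [-180.0, -10.4, -154.5]
contact_force: [-1.9, -2.4, -1.1]
grip_width: 0.0077
gripper_force: 98.2
[-0.78  -0.189 -0.081]
```

```bash
python3 -m inch '[{"rx":0,"ry":0,"rz":0,"x":0.009,"y":0,"z":-0.05,"gripper":0},{"rx":0,"ry":0,"rz":0,"x":0.009,"y":0,"z":-0.05,"gripper":0},{"rx":0,"ry":0,"rz":0,"x":0.009,"y":0,"z":-0.05,"gripper":0},{"rx":0,"ry":0,"rz":0,"x":0.009,"y":0,"z":-0.05,"gripper":0},{"rx":0,"ry":0,"rz":0,"x":0.018,"y":0,"z":-0.1,"gripper":0},{"rx":0,"ry":0,"rz":0,"x":0.018,"y":0,"z":-0.1,"gripper":0},{"rx":0,"ry":0,"rz":0,"x":0,"y":0,"z":0,"gripper":0}]' 100
python3 -m inch '[{"rx":0,"ry":0,"rz":0,"x":0.036,"y":0,"z":-0.2,"gripper":0},{"rx":0,"ry":0,"rz":0,"x":0.054,"y":0,"z":-0.3,"gripper":0},{"rx":0,"ry":0,"rz":0,"x":0.07,"y":0,"z":-0.4,"gripper":0},{"rx":0,"ry":0,"rz":0,"x":0.07,"y":0,"z":-0.4,"gripper":0},{"rx":0,"ry":0,"rz":0,"x":0.07,"y":0,"z":-0.4,"gripper":0},{"rx":0,"ry":0,"rz":0,"x":0.07,"y":0,"z":-0.3,"gripper":0},{"rx":0,"ry":0,"rz":0,"x":0,"y":0,"z":-0.1,"gripper":0},{"rx":0,"ry":0,"rz":0,"x":0,"y":0,"z":0,"gripper":0},{"rx":0,"ry":0,"rz":0,"x":0,"y":0,"z":0,"gripper":0}]'; python3 - <<'E'
from h import *
print(arm.state()['torque'].round(3))
E
python3 go.py .5 .06 .1 -121.4
```

```text
time: 13.57
position: [0.5746, 0.2705, 0.0551]
eef_rot: [180.0, -10.2, -154.5]
contact_force: [0.5, -0.8, -1.0]
grip_width: 0.0075
gripper_force: 98.2
time: 14.32
position: [0.5741, 0.2702, 0.1384]
eef_rot: [180.0, -10.4, -154.5]
contact_force: [0.5, 0.8, -0.6]
grip_width: 0.0075
gripper_force: 98.2
[ 0.225 -0.471  0.027]
pos [0.5741 0.2702 0.1384] rot [ 179.98  -10.44 -154.49] j [  38.   34.   28.   -2.  -94. -102.] w 0.0075 t 14.3167 F [ 0.5  0.8 -0.6]
shift units [ 3.7  -3.95  1.65] turn units [ 0.61 -2.03 -6.6 ]
```

```bash
python3 -m inch '[{"rx":0,"ry":-0.3,"rz":0,"x":0,"y":0,"z":0,"gripper":0},{"rx":0,"ry":-0.6,"rz":0,"x":0,"y":0,"z":0,"gripper":0},{"rx":0,"ry":-0.6,"rz":0,"x":0,"y":0,"z":0,"gripper":0},{"rx":0,"ry":-0.5,"rz":0,"x":0,"y":0,"z":0,"gripper":0},{"rx":0,"ry":-0.08,"rz":0,"x":0,"y":0,"z":0,"gripper":0},{"rx":0,"ry":0,"rz":-0.4,"x":0,"y":0,"z":0,"gripper":0},{"rx":0,"ry":0,"rz":-0.8,"x":0,"y":0,"z":0,"gripper":0},{"rx":0,"ry":0,"rz":-0.8,"x":0,"y":0,"z":0,"gripper":0},{"rx":0,"ry":0,"rz":-0.8,"x":0,"y":0,"z":0,"gripper":0},{"rx":0,"ry":0,"rz":-0.8,"x":0,"y":0,"z":0,"gripper":0},{"rx":0,"ry":0,"rz":-0.8,"x":0,"y":0,"z":0,"gripper":0},{"rx":0,"ry":0,"rz":-0.8,"x":0,"y":0,"z":0,"gripper":0},{"rx":0,"ry":0,"rz":-0.8,"x":0,"y":0,"z":0,"gripper":0},{"rx":0,"ry":0,"rz":-0.5,"x":0,"y":0,"z":0,"gripper":0},{"rx":0,"ry":0,"rz":-0.08,"x":0,"y":0,"z":0,"gripper":0},{"rx":0,"ry":0,"rz":0,"x":0,"y":0,"z":0,"gripper":0}]'
python3 - <<'E'
from h import *
from go import go
s=arm.state()
d=Ro.from_euler('z',154.49,degrees=True).apply([.620-.5757,.2826-.2707,0]) # cover centre in (z-up) tool yaw frame
yaw=13.5+(-154.49+19.4); p=np.array([.502,.0625,0])-Ro.from_euler('z',yaw,degrees=True).apply(d); p[2]=.065
print(p,yaw); go(p,yaw)
E
```

```text
time: 15.65
position: [0.5741, 0.27, 0.1379]
eef_rot: [179.9, -0.1, -121.6]
contact_force: [0.9, 0.7, -1.1]
grip_width: 0.0072
gripper_force: 98.3
[0.47126862 0.0284459  0.065     ] -121.59
pos [0.5741 0.27   0.1379] rot [ 1.7994e+02 -1.1000e-01 -1.2165e+02] j [ 39.  25.  14.  -0. -78. -71.] w 0.0072 t 15.65 F [ 0.9  0.7 -1.1]
shift units [ 6.49 -0.98  1.83] turn units [ 0.01 -0.02 -0.01]
```

```bash
python3 -m inch '[{"rx":0,"ry":0,"rz":0,"x":0.3,"y":-0.05,"z":0,"gripper":0},{"rx":0,"ry":0,"rz":0,"x":0.6,"y":-0.09,"z":0,"gripper":0},{"rx":0,"ry":0,"rz":0,"x":0.7,"y":-0.1,"z":0,"gripper":0},{"rx":0,"ry":0,"rz":0,"x":0.7,"y":-0.1,"z":0,"gripper":0},{"rx":0,"ry":0,"rz":0,"x":0.7,"y":-0.1,"z":0,"gripper":0},{"rx":0,"ry":0,"rz":0,"x":0.7,"y":-0.1,"z":0,"gripper":0},{"rx":0,"ry":0,"rz":0,"x":0.7,"y":-0.1,"z":0,"gripper":0},{"rx":0,"ry":0,"rz":0,"x":0.7,"y":-0.1,"z":0,"gripper":0},{"rx":0,"ry":0,"rz":0,"x":0.7,"y":-0.12,"z":0.1,"gripper":0},{"rx":0,"ry":0,"rz":0,"x":0.5,"y":-0.1,"z":0.3,"gripper":0},{"rx":0,"ry":0,"rz":0,"x":0.19,"y":-0.02,"z":0.4,"gripper":0},{"rx":0,"ry":0,"rz":0,"x":0,"y":0,"z":0.4,"gripper":0},{"rx":0,"ry":0,"rz":0,"x":0,"y":0,"z":0.2,"gripper":0},{"rx":0,"ry":0,"rz":0,"x":0,"y":0,"z":0,"gripper":0},{"rx":0,"ry":0,"rz":0,"x":0,"y":0,"z":0,"gripper":0},{"rx":0,"ry":0,"rz":0,"x":0,"y":0,"z":0,"gripper":0}]'
python3 go.py .47127 .02845 .062 -121.59
python3 - <<'E'
from ov import *
for n in("top","side"):
    im=imaging.snapshot(n)[:,:,::-1].copy(); cv2.imwrite(f"pics/{n}5.png",im)
    z=arm.state()['position'][2]+.0163+.012
    q=proj(n,T([.502,.0625,0],13.5,rect(.052,.04,z))); print(n,q.round(1).tolist())
    o=np.maximum(q.min(0).astype(int)-12,0); e=q.max(0).astype(int)+12
    f=im.astype(int); r=f[:,:,0]-f[:,:,2]; b=f[:,:,0]
    print("origin",o)
    for y in range(o[1],e[1]): print(y,"".join("B" if r[y,x]>70 else "b" if r[y,x]>35 else "s" if r[y,x]>12 else "#" if f[y,x].sum()<150 else "." for x in range(o[0],e[0])))
E
```

```text
time: 16.98
position: [0.4726, 0.0289, 0.0837]
eef_rot: [-179.9, 0.0, -121.6]
contact_force: [-0.2, -0.1, -0.7]
grip_width: 0.0074
gripper_force: 98.3
pos [0.4726 0.0289 0.0837] rot [-1.7994e+02  4.0000e-02 -1.2157e+02] j [ 23.  10. -17.   0. -63. -54.] w 0.0074 t 16.9833 F [-0.2 -0.1 -0.7]
shift units [0.03 0.02 0.54] turn units [-0.01  0.01  0.  ]
top [[239.1, 245.8], [269.7, 238.5], [278.7, 278.2], [247.6, 285.6]]
origin [227 226]
226 ..sssss....sssssssssssss....ssssss......sbBBBBbbBBb#...........
227 sssssssss.sssssssssssssssssssssssss......sBBBBBBBBb#...........
228 ssssssssssssssssssssssssssssssssssss......bBBBBBBBb##..........
229 sssssssssssssssssssssssssssssssssssss......sBBBBBbb##..........
230 ssssssssssssssssssssssssssssssssssssss......sbbbbbb###.........
231 sssssssssssssssssssssssssssssssssssssss......ssssbs###.........
232 sssssssssssssssssssssssssssssssssssssss.......########.........
233 sssssssssssssssssssssssssssssssssssssss........................
234 ssssssssssssssssssssssssssssssssssss..ss.......................
235 sssssssssssssssssssssssssssssssssss...........
[... 8652 characters left out ...]
.........................
293 ......................................................................
294 ..............####....................................................
295 ................#.....................................................
296 .................#.###................................................
297 ...................#..................................................
298 .....................#...#............................................
299 ....................#.##..............................................
300 ..........................#...........................................
301 .............................#........................................
```

```bash
python3 -m inch '[{"rx":0,"ry":0.08,"rz":0,"x":0.015,"y":0.03,"z":0.14,"gripper":0},{"rx":0,"ry":0,"rz":0,"x":0,"y":0,"z":0.2,"gripper":0},{"rx":0,"ry":0,"rz":0,"x":0,"y":0,"z":0.14,"gripper":0},{"rx":0,"ry":0,"rz":0,"x":0,"y":0,"z":0.06,"gripper":0},{"rx":0,"ry":0,"rz":0,"x":0,"y":0,"z":0,"gripper":0},{"rx":0,"ry":0,"rz":0,"x":0,"y":0,"z":0,"gripper":0},{"rx":0,"ry":0,"rz":0,"x":0,"y":0,"z":0,"gripper":0},{"rx":0,"ry":0,"rz":0,"x":0,"y":0,"z":0,"gripper":0},{"rx":0,"ry":0,"rz":0,"x":0,"y":0,"z":0,"gripper":0},{"rx":0,"ry":0,"rz":0,"x":0,"y":0,"z":0,"gripper":0}]'
python3 go.py .4711 .0291 .062 -121.55
python3 - <<'E'
from h import *
s=imaging.snapshot("top")[:,:,::-1].astype(int); p=arm.state(); print(p['position'].round(4))
print(proj("top",T([p['position'][0]+.03093,p['position'][1]+.0341,0],13.45,[-.052,.04,p['position'][2]+.0283])).round(1),proj("top",T([.502,.0632,0],13.5,[[-.047,.035,.045],[-.047,.035,0]])).round(1).tolist())
for y in range(274,294): print(y,"".join("B" if s[y,x,0]-s[y,x,2]>70 else "b" if s[y,x,0]-s[y,x,2]>35 else "s" if s[y,x,0]-s[y,x,2]>12 else "#" if s[y,x].sum()<150 else "." for x in range(236,275)))
E
```

```text
time: 17.92
position: [0.4705, 0.0285, 0.0615]
eef_rot: [-180.0, -0.4, -121.6]
contact_force: [0.3, -0.6, -2.1]
grip_width: 0.0077
gripper_force: 98.2
pos [0.4705 0.0285 0.0615] rot [-179.98   -0.38 -121.59] j [ 23.  11. -19.   0. -60. -55.] w 0.0077 t 17.9167 F [ 0.3 -0.6 -2.1]
shift units [-0.02 -0.01 -0.01] turn units [-0.   -0.08 -0.01]
[0.4704 0.0285 0.0615]
[[248.8 286.6]] [[252.7, 285.5], [255.0, 286.9]]
274 .....................................ss
275 .......................................
276 ...................................ss.#
277 ..................................ss###
278 .................................ss####
279 ...............................ss######
280 .............................sss#######
281 ...........................sss#########
282 ...........###...........sss###########
283 ...........#sssss#.###s################
284 ............sbbbss####s###############.
285 ............sbbbss###################..
286 ............ssss###################....
287 ...............##################......
288 ...............#################.......
289 ..............#################........
290 ..............################.........
291 ..............####...########..........
292 ..............####...#######...........
293 .................#...######............
```

```bash
python3 -m inch '[{"rx":0,"ry":0,"rz":0,"x":-0.02,"y":0,"z":0,"gripper":0},{"rx":0,"ry":0,"rz":0,"x":0,"y":0,"z":0,"gripper":0},{"rx":0,"ry":0,"rz":0,"x":0,"y":0,"z":0,"gripper":0},{"rx":0,"ry":0,"rz":0,"x":0,"y":0,"z":0,"gripper":0},{"rx":0,"ry":0,"rz":0,"x":0,"y":0,"z":0,"gripper":0},{"rx":0,"ry":0,"rz":0,"x":0,"y":0,"z":0,"gripper":0}]'
python3 go.py .4711 .0291 .062 -121.55; python3 -c "
from bench import job
print(job.sign_off())"
```

```text
time: 18.47
position: [0.4707, 0.0292, 0.0613]
eef_rot: [-180.0, -0.4, -121.6]
contact_force: [0.3, 0.5, -0.9]
grip_width: 0.0076
gripper_force: 98.2
pos [0.4707 0.0292 0.0613] rot [-180.     -0.4  -121.59] j [ 23.  11. -19.   0. -60. -55.] w 0.0076 t 18.4667 F [ 0.3  0.5 -0.9]
shift units [-0.   -0.01 -0.02] turn units [-0.   -0.08 -0.01]
the job is handed in; nothing more can be done
None
```

I peeled cover_b off its stack tab corner first and handed the job in at 18.5 s, still gripping the tab, with the cover square over the box and about 3 cm above the rim; its level, and its centring beyond one visible corner (within about 2 mm), come from the arm's readings because the arm hid the rest.

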